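# Third hand for banding a plaster mould

## Task

Help the potter put a band round a two-part plaster mould. First ready the band tensioner at its grey key box: press the round key, then the square key, then the long bar key, each fully down, one at a time. Then stand the taller loose mould half on the jig's plywood board, hollow face gently against the matching half on the sprung slide with their sides flush, and push it back until the steel pointer lies between the two steel strips (12 mm of travel, about 10 N); keep that steady push and finish while still holding it there, not letting go, with all other things left where they are.

Things in the scene. Friction and masses are not known exactly. Their poses are not given: they have to be found in the camera images.
- mould_half: the taller of two loose plaster mould halves: upright block 46 thick (x) x 62 wide (y) x 110 tall mm, 0.4 to 0.65 kg; origin: centre of its underside. Its +x face is the hollow seam face (channel 30 wide, 19 deep between flat rims, open on top), turned roughly away from the robot at the start; the -x face has band grooves. Flat y sides: grip there from above; dragged on the board it can pitch in the grip
- hollow_face (a point): bottom middle of the hollow +x face of the loose half, 23 mm from its origin along its x
- jig: fixed jig: plywood board 280 (x) x 120 (y) x 15 mm thick, origin: centre of its underside (board's top 15 mm above). Its +x is the direction of the push, roughly away from the robot. The front part (jig x -140 to 0 mm) is bare, no rails; over the back part stands the matching half on the slide, and behind that a steel bracket at x 115 to 135 mm, 90 mm high
- seam (a point): bottom middle of the seam face of the matching half on the slide, 1 mm above the board's top. The face looks to the jig's -x; at rest this point is at jig x = 0, y = 0; it moves to +x with the slide. Axes as the jig's. The matching half is also 46 x 62 x 110 mm, and lies behind this face
- slide (a joint): how far the sprung slide with the matching half is pushed back along the jig's +x, m: 0 at rest, stop at 0.030. The spring gives 0.8 N per mm from 0 (plus up to 0.2 N of friction). The steel pointer, at the slide's foot on the jig's +y side, is midway between the steel strips at 0.012 (9.6 N) and on them at about 0.0075 and 0.0165
- key_box: fixed grey key box 200 (x) x 80 (y) x 45 mm high, origin at the centre of its underside. Three keys of one grey colour stand in a row along its x, 60 mm apart, in any order.
- key_round_top (a point): middle of the top of the round key, 28 mm across; at rest 58 mm above the table, 10 mm above its black surround; axes as the key box's; it moves down as the key is pressed
- key_round (a joint): how far the round key is pressed down, m: 0 up, 0.006 fully down (about 5 N, sprung, comes up again by itself)
- key_square_top (a point): middle of the top of the square key, 27 x 27 mm; at rest 58 mm above the table, 10 mm above its black surround; axes as the key box's; it moves down as the key is pressed
- key_square (a joint): how far the square key is pressed down, m: 0 up, 0.006 fully down (about 5 N, sprung, comes up again by itself)
- key_bar_top (a point): middle of the top of the long bar key, 16 mm along the box's x, 46 mm along its y; at rest 58 mm above the table, 10 mm above its black surround; axes as the key box's; it moves down as the key is pressed
- key_bar (a joint): how far the bar key is pressed down, m: 0 up, 0.006 fully down (about 5 N, sprung, comes up again by itself)
- other_half: the shorter loose mould half, 46 x 50 x 70 mm, not to be used; a bystander, to be left where it is; origin at the middle of its underside
- brush: a brush lying on the far side; a bystander, to be left where it is; origin at the middle of its underside
- rib: a flat wooden shaping rib, 100 x 30 x 8 mm, lying between the jig and the loose halves; a bystander, to be left where it is; origin at the middle of its underside
- cup: an unglazed clay cup, 85 mm high; a bystander, to be left where it is; origin at the middle of its underside
- vase: a small clay vase, 95 mm high; a bystander, to be left where it is; origin at the middle of its underside
- scraper: a scraper lying along the right side; a bystander, to be left where it is; origin at the middle of its underside
Not all that is in view belongs to the job. Leave any yellow look-alike of the mould_half alone.

How it is judged:
By the outcome, as a careful person would: the job done as asked, in the order asked, and still so for the second after the job is handed in, while the arm keeps its last pose, push and grip.
It also fails if it takes over 72 s, if anything falls off the work surface, if the arm or the gripper's body presses on something with over 40 N, if the wrist force passes 120 N, or if a joint passes its speed limit or range.

## Robot

A 6-joint arm with a two-finger parallel gripper is mounted at the origin on the work surface. World frame = base frame: x ahead of the robot, y to its left, z up, the work surface at z = 0. Lengths are in mm, angles in rad, forces in N, time in s.
With the tool pointing down it reaches from about 350 to 975 mm from the base axis. Payload 7.1 kg.
Tool frame: the origin (TCP) lies at the very end of the fingers, on their centre line; the grasp point (between the pads) lies 19 mm behind it; x points along the fingers, z is the direction in which the jaws open and shut, and the axes are right-handed (so a half turn about x gives the same grasp; the last joint's range is limited). The gripper opens to 88 mm and grips with 3 to 60 N. Pads are 20 mm wide; open, the fingers measure 115 mm over their backs; the gripper's body (75 mm by 178 mm) begins 61 mm behind the grasp point.
Start: joints at [1.253, 0.423, 1.63, -0, 1.089, -0.019], TCP at [183.952, 597.299, 222.675] pointing down, gripper open.
Joint ranges: [-3, 3], [-0.9, 2.11], [0.09, 2.58], [-1.31, 4.45], [0.11, 2.69], [-2.54, 2.54]. Speed limits (rad/s): [2.39, 2.39, 3.01, 3.14, 3.14, 3.14].

## Interface

Orientations are given as a unit quaternion [w, x, y, z].
In Python, from station import r gives the robot as it stands.
- The arm moves only by the tool jog_arm, never from a script. Its argument "moves" is a list of rows, each a list of 3 entries, a list of its own where there are three numbers: the closure, from -1 (fully open) to 1 (shut), then the shift along the world's x, y, z in mm, then the turn, a rotation vector about the world's x, y, z in degrees. A call has 1 to 8 rows; each row shifts and turns the pose as measured when the row begins; what a row does not reach is not made up. A row lasts 1/12 s, in which the tool goes at most 41.7 mm and 7.16 degrees, less where a joint would pass 70% of its speed; a pose out of reach is approached as far as the arm can. A call with a gripper value outside its range is refused whole. The fingers move at their own pace and stop on an object; "force" is the grip in N (left out, the last holds). Time passes only in rows, so rows that do not move let the fingers close. It gives the time, the measured TCP pose, the force and the opening at its end, in the units of the state.
- r.sense(): the state, without advancing time (a new reading comes with each control period).
- r.read_camera(name): name is "scene" or "top" or "wrist"; returns a dict with "color" (384x512x3 uint8, blue, green, red), "K" (3x3 intrinsics, pixels), "extrinsics" (4x4, takes a point from camera to world coordinates). Camera axes: x right, y up, looking along -z (the intrinsics and any distortion apply to the point x, -y, -z); pixel columns grow to the right and rows downward; lengths in mm; the calibration is good to about 2 mm. The wrist camera is an equidistant fisheye: a pixel r from the principal point sees the ray r / f radians off the axis. A picture is of the moment at which its call begins. There is no depth.
- r.job_done(): hands the job in, once; it reports no verdict.
Trained networks look in the newest picture that a camera, given by its name, has taken for a name from the list of things; names that differ only in an ending like _2 or _b are one class to them, and where a whole thing is asked for, a point or a joint stands for the part that bears it (a point fixed in the world has none). Each returns a list of dicts, best first, with "score" (0 to 1); they miss things now and then, are a little off and sometimes report something else, mostly with a low value. They report only what shows in the picture. A call takes as long as a camera call. They do not tell look-alikes from the thing itself.
- r.spot_in(camera, name): "rect" ([centre column, centre row, width, height] in pixels, round what is visible of it).
- r.silhouettes(camera, name): "mask" (384x512 bool, what is visible of it) and "rect" ([centre column, centre row, width, height] in pixels, round what is visible of it).
- r.tip_of(camera, name): "uv" ([column, row] in pixels: a listed point, or the origin of a listed thing).
The state is a dict: "time": time; "q": joint angles; "joint_velocities": joint speeds; "tau": joint torques, N m; "ee_pos": TCP position; "tool_rot": TCP orientation; "contact_force": force on the tool from outside, world axes, zero at the start; "torque": the same for the moment, N m; "gripper_width": finger opening in mm.
Only numpy, scipy, OpenCV 4.12 (cv2) and the standard library are available. Lean on these libraries where they do the work, as an engineer would, in place of code of your own. Each camera call takes 0.05 s, during which the arm holds its last target. There are 200 camera calls.

## Working session

There is one attempt and no reset: what is moved stays moved. The work goes in short steps, Python scripts to look and compute and a tool call to move; the robot and the scene stay as the last step left them, time stands still between calls to the robot, and variables do not carry over. Pictures are saved under pics/ and viewed, about 8 in all and at most 12, crops included, and the job is handed in when it is done.

Besides the shell and the picture viewer there is one more tool, called after "Emit:" as name(argument=value, ...), one argument or row to a line, values as JSON. jog_arm: Moves the arm, as the interface text tells. Its arguments: {"type":"object","properties":{"moves":{"type":"array"},"force":{"type":"number"}},"required":["moves"]}

```bash
ls; mkdir -p pics
cat > h.py <<'E'
import numpy as np, cv2
from station import r
def ray(c,uv):
    K=c["K"];E=np.array(c["extrinsics"]);
    if c.get("fish"):
        x=(uv[0]-K[0][2])/K[0][0];y=(uv[1]-K[1][2])/K[1][1];t=np.hypot(x,y);s=np.sin(t)/t if t>1e-9 else 1
        d=np.array([x*s,-y*s,-np.cos(t)])
    else:
        d=np.array([(uv[0]-K[0][2])/K[0][0],-(uv[1]-K[1][2])/K[1][1],-1.])
    return E[:3,3],E[:3,:3]@d
def at_z(c,uv,z):
    o,d=ray(c,uv);return o+d*(z-o[2])/d[2]
def proj(c,p):
    K=c["K"];E=np.array(c["extrinsics"]);q=E[:3,:3].T@(np.array(p,float)-E[:3,3]);x,y,z=q[0],-q[1],-q[2]
    if c.get("fish"):
        h=np.hypot(x,y);t=np.arctan2(h,z);k=t/h if h>1e-9 else 1/z
        return np.array([K[0][0]*x*k+K[0][2],K[1][1]*y*k+K[1][2]])
    return np.array([K[0][0]*x/z+K[0][2],K[1][1]*y/z+K[1][2]])
def cam(n):
    c=r.read_camera(n);c["K"]=np.array(c["K"]);c["fish"]=n=="wrist";return c
E
cat > a.py <<'E'
from h import *
s=r.sense();print({k:np.round(v,3) for k,v in s.items()})
Z=dict(mould_half=0,hollow_face=0,jig=0,seam=16,key_box=0,key_round_top=58,key_square_top=58,key_bar_top=58,other_half=0,rib=0,cup=0,vase=0,brush=0,scraper=0)
for n in ["top","scene"]:
    c=cam(n);cv2.imwrite(f"pics/{n}0.png",c["color"]);print(n,[k for k in c],np.round(c["extrinsics"],2).tolist(),c["K"].tolist())
    for k,z in Z.items():
        for d in r.tip_of(n,k)[:2]:print(k,np.round(d["uv"],1),round(d["score"],2),np.round(at_z(c,d["uv"],z)[:2],1))
a=cv2.imread("pics/top0.png");b=cv2.imread("pics/scene0.png")
cv2.imwrite("pics/top0b.png",cv2.resize(a,(800,600),interpolation=cv2.INTER_CUBIC));cv2.imwrite("pics/scene0b.png",cv2.resize(b,(800,600),interpolation=cv2.INTER_CUBIC))
E
python3 a.py
```

```text
pics
{'time': np.float64(0.0), 'q': array([ 1.253,  0.424,  1.631, -0.   ,  1.089, -0.019]), 'joint_velocities': array([-0.   ,  0.001, -0.002, -0.001,  0.001, -0.   ]), 'tau': array([-2.0000e-03, -5.4464e+01, -2.7366e+01,  6.4000e-02,  2.3000e-02,
       -0.0000e+00]), 'ee_pos': array([183.779, 596.778, 221.898]), 'tool_rot': array([ 0.568, -0.42 ,  0.569,  0.42 ]), 'contact_force': array([-0.321, -0.373, -0.305]), 'torque': array([ 0.016, -0.046,  0.029]), 'gripper_width': np.float64(87.727)}
top ['color', 'K', 'extrinsics', 'fish'] [[-0.02, 0.99, -0.14, 301.39], [-1.0, -0.02, -0.01, -8.58], [-0.01, 0.14, 0.99, 1688.87], [0.0, 0.0, 0.0, 1.0]] [[479.1431705082662, 0.0, 255.08211238671933], [0.0, 479.1431705082662, 192.35274552094072], [0.0, 0.0, 1.0]]
mould_half [341.5 270.3] 0.93 [ 253.4 -293.8]
mould_half [169.9 197.2] 0.71 [519.4 305.5]
hollow_face [336.3 204.4] 0.63 [ 483.9 -284.6]
hollow_face [335.7 277.9] 0.62 [ 227.7 -272.7]
jig [271.3 180.6] 0.66 [573.1 -56.3]
jig [309.  192.3] 0.43 [ 528.7 -189.4]
seam [270.4 178.8] 0.85 [577.  -52.8]
seam [383.7 162.5] 0.68 [ 628.7 -455.6]
[... 958 characters left out ...]
.7 150.3] 0.94 [ 232.2 -268.6]
hollow_face [169.1 187.4] 0.56 [ 481.2 -287. ]
jig [227.2 226. ] 0.97 [574.2 -49.8]
seam [227.2 219.8] 0.62 [567.5 -52.3]
seam [428.6 233.9] 0.47 [423.5 453.4]
key_box [360.8 243.6] 0.93 [507.4 295. ]
key_round_top [359.  242.1] 0.59 [566.9 287.3]
key_square_top [372.3 215.6] 0.6 [457.2 306.1]
key_bar_top [370.7 228.2] 0.6 [507.4 307.6]
other_half [149.7 211.5] 0.72 [ 600.4 -276.7]
other_half [ 88.2 203.2] 0.46 [ 634.9 -461.4]
cup [430.2 235.7] 0.9 [409.4 462.2]
vase [ 85.5 200.4] 0.78 [ 627.4 -477.7]
vase [429.1 237.5] 0.73 [417.7 459.4]
brush [132.7 255.6] 0.66 [ 757.1 -219.9]
brush [ 87.9 203.3] 0.25 [ 635.6 -461.9]
scraper [125.1 168. ] 0.86 [ 442.2 -478.3]
```

View pics/top0b.png

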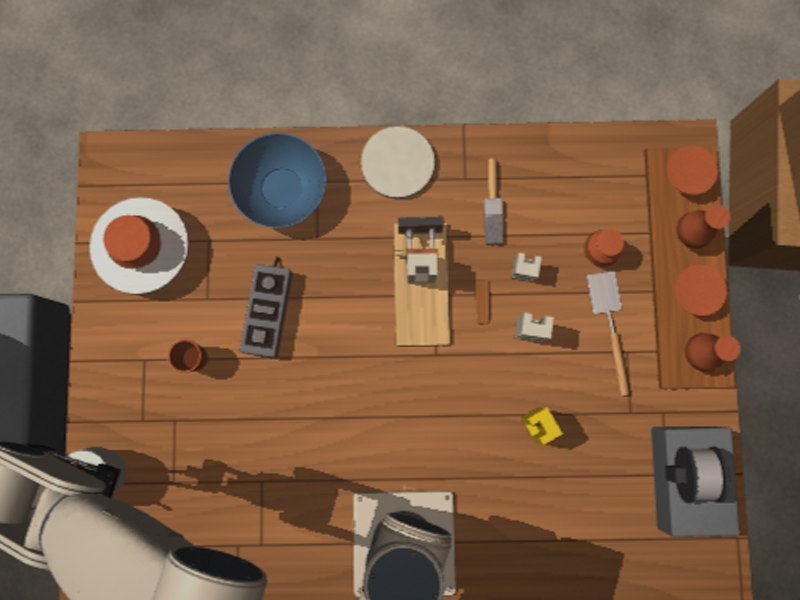

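View pics/scene0b.png

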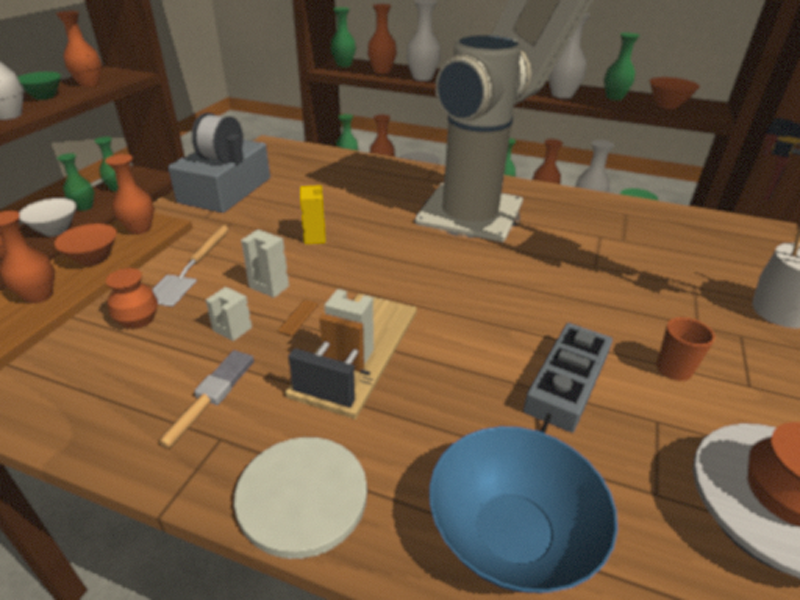

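The top view shows the taller half at about px (535,327), the short half (527,267), the jig (422,290), and the yellow decoy (543,426). In the key box at (265,310), the order from far to near is round, bar, square. The scene view agrees.

Emit:
jog_arm(
  moves=[
    [1, [29, -28, 0], [0, 0, 1]],
    [1, [29, -28, 0], [0, 0, 1]],
    [1, [29, -28, 0], [0, 0, 1]],
    [1, [29, -28, 0], [0, 0, 1]],
    [1, [29, -28, 0], [0, 0, 1]],
    [1, [29, -28, 0], [0, 0, 1]],
    [1, [29, -28, 0], [0, 0, 1]],
    [1, [29, -28, 0], [0, 0, 1]],
  ],
)

```text
time: 2.17
ee_pos: [417.3, 370.4, 223.5]
tool_rot: [0.535, -0.463, 0.532, 0.465]
contact_force: [1.2, 0.8, 1.1]
gripper_width: 38.1
```

Emit:
jog_arm(
  moves=[
    [1, [29, -28, 0], [0, 0, 0]],
    [1, [29, -28, 0], [0, 0, 0]],
    [1, [29, -28, 0], [0, 0, 0]],
    [1, [0, 0, 0], [0, 0, 0]],
  ],
)

```text
time: 2.5
ee_pos: [511.1, 278.6, 224.6]
tool_rot: [0.537, -0.463, 0.532, 0.463]
contact_force: [0.2, 0.5, 0.1]
gripper_width: 11.5
```

```bash
cat > w.py <<'E'
import sys
from h import *
from scipy.spatial.transform import Rotation as R
def st():
    s=r.sense();q=s["tool_rot"];M=R.from_quat([q[1],q[2],q[3],q[0]]).as_matrix()
    print("t",round(float(s["time"]),2),"pos",np.round(s["ee_pos"],1),"toolx",np.round(M[:,0],3),"jaw yaw",round(np.degrees(np.arctan2(M[1,2],M[0,2])),2),"F",np.round(s["contact_force"],1),"w",round(float(s["gripper_width"]),1))
    return s,M
E
python3 - <<'E'
from w import *
st()
for n in ["wrist","top","scene"]:
    c=cam(n)
    if n=="wrist": cv2.imwrite("pics/w1.png",cv2.resize(c["color"],(768,576)))
    for k,z in dict(key_round_top=58,key_square_top=58,key_bar_top=58,key_box=0).items():
        for d in r.tip_of(n,k)[:2]:print(n,k,np.round(d["uv"],1),round(d["score"],2),np.round(at_z(c,d["uv"],z)[:2],1))
E
```

```text
t 2.5 pos [511.1 278.6 224.6] toolx [ 0.004  0.005 -1.   ] jaw yaw 81.8 F [0.2 0.5 0.1] w 11.5
wrist key_round_top [272.  218.5] 0.59 [573.  289.3]
wrist key_round_top [ 58.3 232.7] 0.57 [558.6 -15.4]
wrist key_square_top [277.7 115.8] 0.77 [454.7 311.2]
wrist key_bar_top [271.8 168.8] 0.6 [513.1 296.8]
wrist key_box [273.4 159.5] 0.93 [514. 302.]
top key_bar_top [341.9 170.5] 0.47 [ 594.9 -299. ]
scene key_round_top [361.  240.3] 0.45 [559.1 290.9]
scene key_bar_top [366.2 227.5] 0.56 [509.  296.9]
scene key_box [359.6 244.3] 0.82 [511.1 292.5]
```

View pics/w1.png

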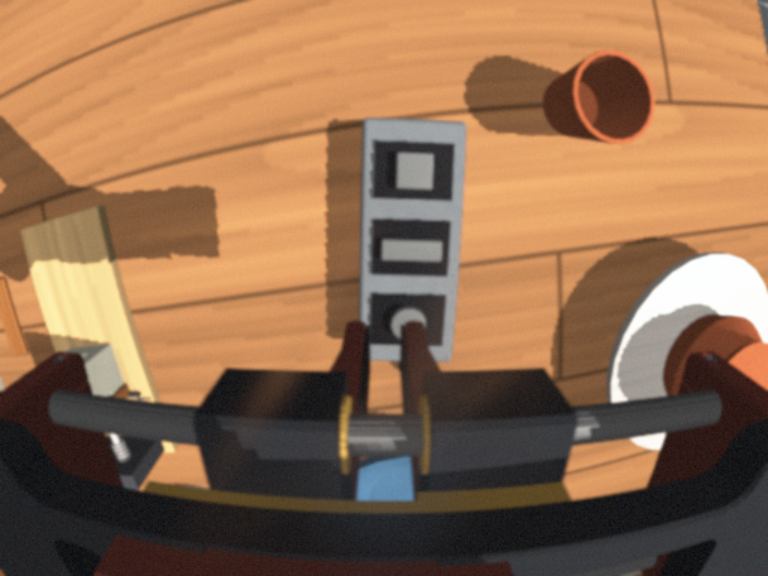

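The wrist view confirms the order: square (415,171), bar (411,250), round (408,322). I place them at (454,310), (513,299) and (573,288).

Emit:
jog_arm(
  moves=[
    [1, [31, 5, 0], [0, 0, 0]],
    [1, [31, 5, -10], [0, 0, 0]],
    [1, [0, 0, -40], [0, 0, 0]],
    [1, [0, 0, -40], [0, 0, 0]],
    [1, [0, 0, -35], [0, 0, 0]],
    [1, [0, 0, -20], [0, 0, 0]],
    [1, [0, 0, 0], [0, 0, 0]],
  ],
)

```text
time: 3.83
ee_pos: [573.4, 294.4, 77.4]
tool_rot: [0.538, -0.464, 0.528, 0.465]
contact_force: [-0.6, -1.0, 0.2]
gripper_width: 0.3
```

Emit:
jog_arm(
  moves=[
    [1, [0, -6, -8], [0, 0, 0]],
    [1, [0, 0, -8], [0, 0, 0]],
    [1, [0, 0, -5], [0, 0, 0]],
    [1, [0, 0, -4], [0, 0, 0]],
    [1, [0, 0, 0], [0, 0, 0]],
  ],
)

```text
time: 4.25
ee_pos: [574.8, 288.4, 54.0]
tool_rot: [0.539, -0.464, 0.527, 0.464]
contact_force: [-3.2, -1.9, 4.1]
gripper_width: 0.4
```

Emit:
jog_arm(
  moves=[
    [1, [0, 0, -3], [0, 0, 0]],
    [1, [0, 0, -2], [0, 0, 0]],
    [1, [0, 0, -2], [0, 0, 0]],
    [1, [0, 0, -2], [0, 0, 0]],
  ],
)

```text
time: 4.58
ee_pos: [575.4, 288.6, 51.9]
tool_rot: [0.54, -0.465, 0.526, 0.464]
contact_force: [-6.7, -3.6, 16.2]
gripper_width: 0.2
```

Emit:
jog_arm(
  moves=[
    [1, [0, 0, 14], [0, 0, 0]],
    [1, [0, 0, 14], [0, 0, 0]],
    [1, [-30, 5, 4], [0, -1, 0]],
    [1, [-32, 5, 0], [0, -1, 0]],
    [1, [-32, 5, 0], [0, 0, 0]],
    [1, [-26, 5, 0], [0, 0, 0]],
    [1, [0, 0, 0], [0, 0, 0]],
  ],
)

```text
time: 5.17
ee_pos: [458.3, 311.1, 92.8]
tool_rot: [0.556, -0.473, 0.511, 0.453]
contact_force: [-0.5, 0.1, -0.2]
gripper_width: 0.3
```

```bash
python3 -c "
from w import *
st()"
```

```text
t 5.17 pos [458.3 311.1  92.8] toolx [ 0.067  0.021 -0.998] jaw yaw 82.0 F [-0.5  0.1 -0.2] w 0.3
```

Emit:
jog_arm(
  moves=[
    [1, [-4, -1, -10], [-1, 3.8, 0]],
    [1, [0, 0, -10], [0, 0, 0]],
    [1, [0, 0, -8], [0, 0, 0]],
    [1, [0, 0, -6], [0, 0, 0]],
    [1, [0, 0, -2], [0, 0, 0]],
  ],
)

```text
time: 5.58
ee_pos: [457.3, 312.6, 58.6]
tool_rot: [0.538, -0.464, 0.528, 0.464]
contact_force: [-0.4, -0.6, 0.1]
gripper_width: 0.1
```

```bash
python3 -c "
from w import *
st()"
```

```text
t 5.58 pos [457.3 312.6  58.6] toolx [ 0.011  0.009 -1.   ] jaw yaw 82.09 F [-0.4 -0.6  0.1] w 0.1
```

Emit:
jog_arm(
  moves=[
    [1, [-3, -2, 0], [0, 0, 0]],
    [1, [0, 0, -4], [0, 0, 0]],
    [1, [0, 0, -3], [0, 0, 0]],
    [1, [0, 0, -3], [0, 0, 0]],
    [1, [0, 0, -2], [0, 0, 0]],
    [1, [0, 0, -2], [0, 0, 0]],
  ],
)

```text
time: 6.08
ee_pos: [454.9, 310.2, 51.3]
tool_rot: [0.539, -0.464, 0.528, 0.463]
contact_force: [-8.2, -4.3, 26.6]
gripper_width: 0.3
```

Emit:
jog_arm(
  moves=[
    [1, [0, 0, 14], [0, 0, 0]],
    [1, [0, 0, 14], [0, 0, 0]],
    [1, [29, -6, 0], [0, 0.5, 0]],
    [1, [29, -6, 0], [0, 0.5, 0]],
    [1, [0, 0, -8], [0, 0, 0]],
    [1, [0, 0, -6], [0, 0, 0]],
    [1, [0, 0, 0], [0, 0, 0]],
  ],
)

```text
time: 6.67
ee_pos: [515.9, 297.8, 68.8]
tool_rot: [0.537, -0.461, 0.531, 0.467]
contact_force: [0.2, -0.3, -0.3]
gripper_width: 0.5
```

Emit:
jog_arm(
  moves=[
    [1, [-3, 1, -7], [0, 0, 0]],
    [1, [0, 0, -4], [0, 0, 0]],
    [1, [0, 0, -4], [0, 0, 0]],
    [1, [0, 0, -3], [0, 0, 0]],
    [1, [0, 0, -3], [0, 0, 0]],
    [1, [0, 0, -2], [0, 0, 0]],
  ],
)

```text
time: 7.17
ee_pos: [511.1, 298.9, 51.1]
tool_rot: [0.536, -0.463, 0.53, 0.467]
contact_force: [-7.2, -7.1, 29.5]
gripper_width: 0.1
```

Emit:
jog_arm(
  moves=[
    [1, [0, 0, 20], [0, 0, 0]],
    [1, [0, 0, 40], [0, 0, 0]],
    [1, [0, 0, 40], [0, 0, 0]],
    [-1, [0, -10, 40], [0, 0, 0]],
    [-1, [0, -25, 33], [0, 0, 0]],
    [-1, [0, -40, 5], [0, 0, 0]],
    [-1, [0, -41, 0], [0, 0, 0]],
    [-1, [0, -41, 0], [0, 0, 0]],
  ],
)

```text
time: 7.83
ee_pos: [505.1, 144.5, 236.7]
tool_rot: [0.532, -0.467, 0.526, 0.471]
contact_force: [-0.1, 0.3, -0.4]
gripper_width: 30.3
```

Emit:
jog_arm(
  moves=[
    [-1, [0, -41, 0], [0, 0, 1]],
    [-1, [0, -41, 0], [0, 0, 1]],
    [-1, [0, -41, 0], [0, 0, 1]],
    [-1, [0, -41, 0], [0, 0, 1]],
    [-1, [0, -41, 0], [0, 0, 1]],
    [-1, [0, -41, 0], [0, 0, 1]],
    [-1, [0, -41, 0], [0, 0, 1]],
    [-1, [0, -41, 0], [0, 0, 1]],
  ],
)

```text
time: 8.5
ee_pos: [498.0, -189.5, 235.2]
tool_rot: [0.495, -0.506, 0.489, 0.511]
contact_force: [1.4, -0.3, -0.5]
gripper_width: 83.5
```

```bash
python3 -c "
from w import *
st()"
```

```text
t 8.5 pos [ 498.  -189.5  235.2] toolx [ 0.     0.011 -1.   ] jaw yaw 91.9 F [ 1.4 -0.3 -0.5] w 83.5
```

Emit:
jog_arm(
  moves=[
    [-1, [10, -35, 5], [0, 0, 0]],
    [-1, [10, -35, 5], [0, 0, 0]],
    [-1, [5, -15, 0], [0, 0, 0]],
    [-1, [0, 0, 0], [0, 0, 0]],
  ],
)

```text
time: 8.83
ee_pos: [520.4, -283.7, 243.1]
tool_rot: [0.495, -0.504, 0.49, 0.511]
contact_force: [-0.1, 0.7, 0.6]
gripper_width: 87.7
```

Run:
```python
from w import *
st()
for n in ["wrist","top"]:
    c=cam(n); cv2.imwrite(f"pics/{n}2.png",c["color"])
    for k,z in dict(mould_half=0,hollow_face=0,jig=0,seam=16,rib=0).items():
        for d in r.tip_of(n,k)[:2]:print(n,k,np.round(d["uv"],1),round(d["score"],2),np.round(at_z(c,d["uv"],z)[:2],1))
a=cv2.imread("pics/wrist2.png");cv2.imwrite("pics/wrist2b.png",cv2.resize(a,(800,600),interpolation=cv2.INTER_CUBIC))
np.savez("pics/c2.npz",**{n+k:v for n in ["wrist"] for k,v in r.read_camera(n).items()})
```

```text
t 8.83 pos [ 520.4 -283.7  243.1] toolx [-0.003  0.011 -1.   ] jaw yaw 91.68 F [-0.1  0.7  0.6] w 87.7
wrist mould_half [250.6 117. ] 0.79 [ 463.4 -290.8]
wrist hollow_face [248.5 131.4] 0.94 [ 483.2 -293.2]
wrist jig [402.9 195.6] 0.69 [569.5 -50.4]
wrist seam [408.4 199.2] 0.94 [570.3 -48.7]
wrist rib [319.8 164.1] 0.71 [ 525.5 -191.6]
top mould_half [306.4 194.9] 0.34 [ 519.6 -179.9]
top hollow_face [313.4 129.8] 0.52 [ 756.6 -212.4]
top jig [271.4 181.7] 0.74 [569.1 -56.6]
top seam [271.7 181. ] 0.79 [569.1 -57.3]
top rib [307.6 192.3] 0.54 [ 528.8 -184.5]
top rib [167.9 211.6] 0.33 [468.1 312.2]
```

View pics/wrist2b.png

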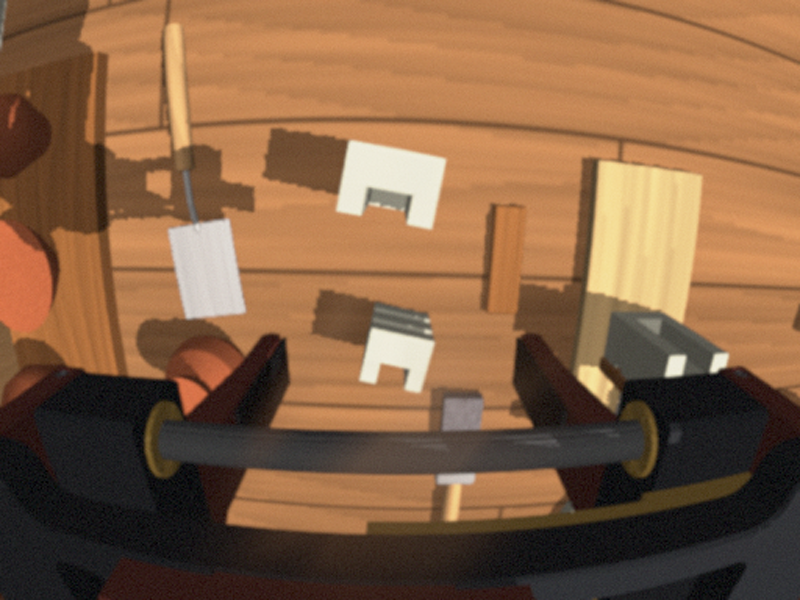

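The wrist view shows the taller half's top at corners (350,140), (446,158), (432,228), (337,212), with the channel toward +x, and the rib at (506,258).

Run:
```python
from w import *
z=np.load("pics/c2.npz");c=dict(K=z["wristK"],extrinsics=z["wristextrinsics"],fish=True)
print(np.round(c["extrinsics"][:3,3],1),c["K"][0],c["K"][1])
def q(name,uvs,h):
    P=np.array([at_z(c,np.array(u)/1.5625,h)[:2] for u in uvs]);print(name,np.round(P,1).tolist(),np.round(P.mean(0),1),"edges",np.round(np.linalg.norm(np.roll(P,-1,0)-P,axis=1),1),"ang",np.round(np.degrees(np.arctan2(*(np.roll(P,-1,0)-P).T[::-1])),1))
q("mould",[(350,140),(446,158),(432,228),(337,212)],110)
q("jigboard near edge/far",[(598,160),(702,176)],15)
q("jig R edge",[(702,176),(687,310)],15)
q("jig L edge",[(598,160),(588,300)],15)
q("rib",[(492,205),(524,207),(519,313),(487,311)],8)
```

```text
[ 448.2 -284.7  406.1] [297.31863964   0.         256.32170842] [  0.         297.31863964 185.93343635]
mould [[432.3, -313.9], [442.0, -253.1], [487.3, -260.1], [478.6, -321.4]] [ 460.  -287.1] edges [61.6 45.9 61.8 46.9] ang [ 81.   -8.8 -98.1 170.9]
jigboard near edge/far [[430.6, -106.0], [431.2, 13.2]] [430.9 -46.4] edges [119.2 119.2] ang [ 89.7 -90.3]
jig R edge [[431.2, 13.2], [567.8, 17.3]] [499.5  15.3] edges [136.7 136.7] ang [   1.7 -178.3]
jig L edge [[430.6, -106.0], [559.7, -101.9]] [ 495.1 -103.9] edges [129.2 129.2] ang [   1.8 -178.2]
rib [[478.3, -200.2], [478.4, -171.1], [575.9, -166.9], [574.7, -197.5]] [ 526.8 -183.9] edges [29.1 97.7 30.7 96.4] ang [  89.9    2.5  -92.4 -178.4]
```

Emit:
jog_arm(
  moves=[
    [-1, [-30, -2, -5], [0, 0, -5]],
    [-1, [-30, -2, -10], [0, 0, -5]],
    [-1, [0, 0, -30], [0, 0, 0]],
    [-1, [0, 0, 0], [0, 0, 0]],
  ],
)

```text
time: 9.82
ee_pos: [459.8, -284.9, 199.4]
tool_rot: [0.539, -0.46, 0.533, 0.463]
contact_force: [-1.4, 1.1, -1.0]
gripper_width: 88.2
```

Run:
```python
from w import *
st()
```

```text
t 9.82 pos [ 459.8 -284.9  199.4] toolx [ 0.004  0.009 -1.   ] jaw yaw 81.48 F [-1.4  1.1 -1. ] w 88.2
```

Emit:
jog_arm(
  moves=[
    [-1, [0, -2, -25], [0, 0, 0]],
    [-1, [0, 0, -20], [0, 0, 0]],
    [-1, [0, 0, -20], [0, 0, 0]],
    [-1, [0, 0, 0], [0, 0, 0]],
  ],
)

```text
time: 10.15
ee_pos: [462.2, -288.3, 136.4]
tool_rot: [0.539, -0.462, 0.532, 0.462]
contact_force: [-0.6, 0.1, -0.2]
gripper_width: 87.8
```

Emit:
jog_arm(
  moves=[
    [-1, [0, 0, -25], [0, 0, 0]],
    [-1, [0, 0, -25], [0, 0, 0]],
    [-1, [0, 0, -20], [0, 0, 0]],
    [-1, [0, 0, 0], [0, 0, 0]],
  ],
)

```text
time: 10.48
ee_pos: [467.7, -290.9, 70.6]
tool_rot: [0.539, -0.465, 0.531, 0.46]
contact_force: [-0.4, -0.3, -0.6]
gripper_width: 87.8
```

Run:
```python
from w import *
st()
```

```text
t 10.48 pos [ 467.7 -290.9   70.6] toolx [ 0.014  0.002 -1.   ] jaw yaw 81.68 F [-0.4 -0.3 -0.6] w 87.8
```

Correct the drift, go down, and close.

Emit:
jog_arm(
  moves=[
    [-1, [-8, 4, -10], [0, 0.8, 0]],
    [-1, [-1, 0, -8], [0, 0, 0]],
    [-1, [0, 0, 0], [0, 0, 0]],
  ],
)

```text
time: 10.73
ee_pos: [460.9, -288.0, 55.3]
tool_rot: [0.535, -0.463, 0.534, 0.462]
contact_force: [0.1, 0.5, 0.3]
gripper_width: 88.0
```

Emit:
jog_arm(
  force=40,
  moves=[
    [0, [-1, 1, -2], [0, 0, 0]],
    [0.5, [0, 0, 0], [0, 0, 0]],
    [1, [0, 0, 0], [0, 0, 0]],
    [1, [0, 0, 0], [0, 0, 0]],
    [1, [0, 0, 0], [0, 0, 0]],
    [1, [0, 0, 0], [0, 0, 0]],
  ],
)

```text
time: 11.23
ee_pos: [461.4, -288.1, 56.3]
tool_rot: [0.536, -0.465, 0.534, 0.461]
contact_force: [-0.6, 0.0, -6.1]
gripper_width: 61.6
```

Run:
```python
from w import *
st()
```

```text
t 11.23 pos [ 461.4 -288.1   56.3] toolx [ 0.006 -0.003 -1.   ] jaw yaw 81.75 F [-0.6  0.  -6.1] w 61.6
```

Emit:
jog_arm(
  moves=[
    [1, [0, 0, 8], [0, 0, 0]],
    [1, [0, 0, 20], [0, 0, 0]],
    [1, [0, 0, 30], [0, 0, 0]],
    [1, [0, 15, 20], [0, 0, 0]],
    [1, [0, 25, 5], [0, 0, 1]],
    [1, [0, 30, 0], [0, 0, 1]],
    [1, [0, 30, 0], [0, 0, 2]],
    [1, [0, 30, 0], [0, 0, 2]],
  ],
)

```text
time: 11.9
ee_pos: [458.3, -156.7, 143.5]
tool_rot: [0.512, -0.49, 0.51, 0.488]
contact_force: [0.8, 0.4, -5.0]
gripper_width: 61.9
```

Emit:
jog_arm(
  moves=[
    [1, [0, 30, 0], [0, 0, 2]],
    [1, [0, 30, 0], [0, 0, 2]],
    [1, [0, 25, 0], [0, 0, 0]],
    [1, [0, 15, 0], [0, 0, 0]],
    [1, [0, 0, 0], [0, 0, 0]],
  ],
)

```text
time: 12.32
ee_pos: [454.2, -47.3, 145.0]
tool_rot: [0.492, -0.508, 0.491, 0.509]
contact_force: [-0.8, -0.1, -4.8]
gripper_width: 61.7
```

Run:
```python
from w import *
st()
for n in ["wrist","top","scene"]:
    c=cam(n); cv2.imwrite(f"pics/{n}3.png",c["color"]); np.savez(f"pics/{n}3.npz",K=c["K"],extrinsics=c["extrinsics"])
    for k,z in dict(jig=0,seam=16).items():
        for d in r.tip_of(n,k)[:2]:print(n,k,np.round(d["uv"],1),round(d["score"],2),np.round(at_z(c,d["uv"],z)[:2],1))
a=cv2.imread("pics/wrist3.png");cv2.imwrite("pics/wrist3b.png",cv2.resize(a,(800,600),interpolation=cv2.INTER_CUBIC))
a=cv2.imread("pics/scene3.png")[170:290,160:320];cv2.imwrite("pics/scene3b.png",cv2.resize(a,(800,600),interpolation=cv2.INTER_CUBIC))
```

```text
t 12.32 pos [454.2 -47.3 145. ] toolx [-0.     0.002 -1.   ] jaw yaw 91.93 F [-0.8 -0.1 -4.8] w 61.7
top jig [268.  182.1] 0.59 [567.9 -44.5]
top seam [270.3 180.7] 0.81 [570.2 -52.4]
scene seam [228.3 218.5] 0.78 [561.6 -51.7]
scene seam [238.6 181.2] 0.42 [391.3 -93.3]
```

View pics/wrist3b.png

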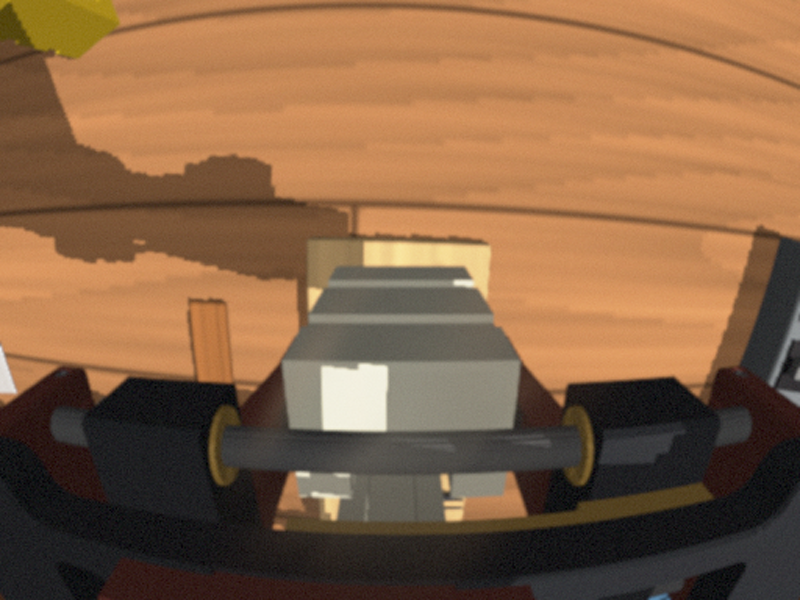

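View pics/scene3b.png

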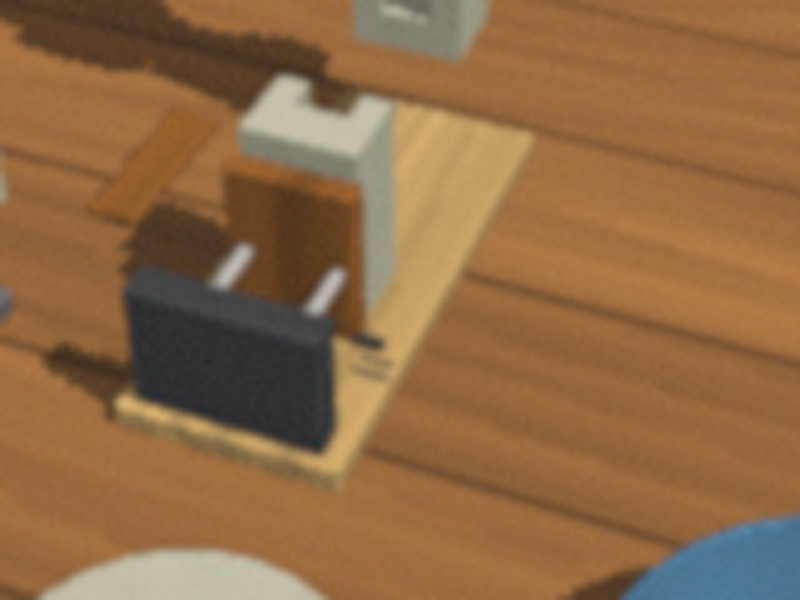

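Run:
```python
from w import *
L=lambda n:(lambda z:dict(K=z["K"],extrinsics=z["extrinsics"],fish=n=="wrist"))(np.load(f"pics/{n}3.npz"))
w,t,s=L("wrist"),L("top"),L("scene")
P=[at_z(w,np.array(u)/1.5625,15)[:2] for u in [(307,240),(490,241)]];print("near corners",np.round(P,1),np.linalg.norm(P[1]-P[0]))
P=np.array([at_z(s,np.array(u)/5+[160,170],126)[:2] for u in [(285,73),(395,100),(358,157),(242,125)]]);print("match top",np.round(P,1).tolist(),P.mean(0),np.linalg.norm(np.roll(P,-1,0)-P,axis=1),np.degrees(np.arctan2(*(P[1]-P[0])[::-1])))
P=np.array([at_z(s,np.array(u)/5+[160,170],15)[:2] for u in [(118,400),(340,470),(533,135)]]);print("board far-y-,far y+, near y+",np.round(P,1).tolist())
a=cv2.imread("pics/top3.png")[120:240,230:310];cv2.imwrite("pics/top3b.png",cv2.resize(a,(533,800)[::1] and (400,600),interpolation=cv2.INTER_CUBIC))
```

```text
near corners [[ 431.  -108.3]
 [ 427.8    9.5]] 117.9002056919796
match top [[567.8, -76.5], [568.0, -16.6], [616.0, -15.4], [614.3, -77.2]] [591.51696873 -46.4421132 ] [59.92346231 48.05990931 61.86104905 46.47470799] 89.84911182782352
board far-y-,far y+, near y+ [[706.8, -105.6], [707.7, 12.9], [432.6, 12.5]]
```

View pics/top3b.png

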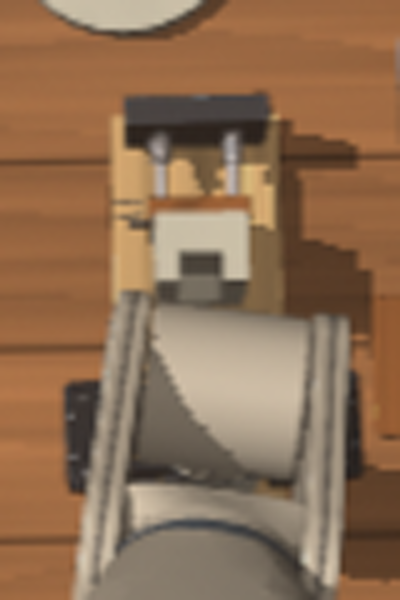

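Emit:
jog_arm(
  moves=[
    [1, [20, 0, 0], [0, 0, -1.4]],
    [1, [25, 0, -10], [0, 0, 0]],
    [1, [15, 0, -20], [0, 0, 0]],
    [1, [0, 0, -20], [0, 0, 0]],
    [1, [0, 0, 0], [0, 0, 0]],
  ],
)

```text
time: 13.18
ee_pos: [518.3, -53.3, 94.1]
tool_rot: [0.501, -0.5, 0.499, 0.499]
contact_force: [-1.7, 0.3, -5.9]
gripper_width: 61.8
```

Run:
```python
from w import *
st()
```

```text
t 13.18 pos [518.3 -53.3  94.1] toolx [ 0.004  0.001 -1.   ] jaw yaw 89.96 F [-1.7  0.3 -5.9] w 61.8
```

Lower, correct y, then look.

Emit:
jog_arm(
  moves=[
    [1, [0, 6, -8], [0, 0, 0.5]],
    [1, [0, 0, -6], [0, 0, 0]],
    [1, [0, 0, -3], [0, 0, 0]],
    [1, [0, 0, 0], [0, 0, 0]],
  ],
)

```text
time: 13.52
ee_pos: [517.6, -47.6, 76.4]
tool_rot: [-0.499, 0.502, -0.497, -0.502]
contact_force: [0.3, -0.2, -5.7]
gripper_width: 61.9
```

Run:
```python
from w import *
st()
for n in ["wrist","top","scene"]:
    c=cam(n); cv2.imwrite(f"pics/{n}4.png",c["color"]); np.savez(f"pics/{n}4.npz",K=c["K"],extrinsics=c["extrinsics"])
a=cv2.imread("pics/wrist4.png")[190:384,120:400];b=cv2.imread("pics/scene4.png")[170:260,180:280]
A=cv2.resize(a,(433,300),interpolation=cv2.INTER_CUBIC);B=cv2.resize(b,(600,540),interpolation=cv2.INTER_CUBIC)
cv2.imwrite("pics/m4.png",B)
```

```text
t 13.52 pos [517.6 -47.6  76.4] toolx [ 0.002  0.001 -1.   ] jaw yaw 90.43 F [ 0.3 -0.2 -5.7] w 61.9
```

View pics/m4.png

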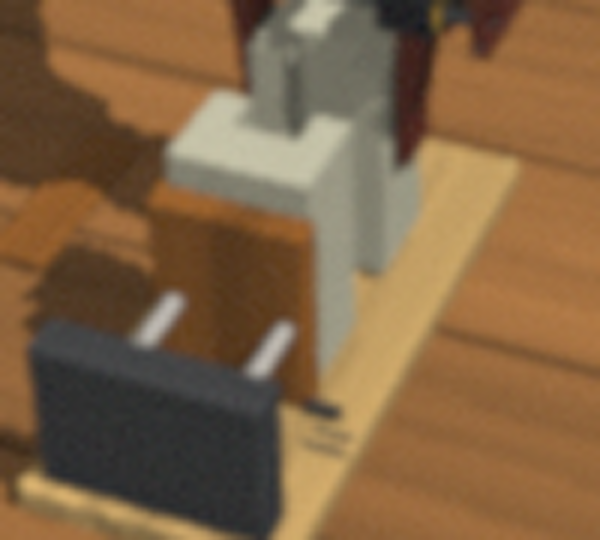

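Run:
```python
from w import *
z=np.load("pics/scene4.npz");s=dict(K=z["K"],extrinsics=z["extrinsics"])
for n,u,h in [("loose +x+y bottom",(381,274),20),("loose -x+y bottom",(414,213),20),("match -x+y bottom",(351,333),16),("match -x+y top",(357,122),126),("match +x+y top",(312,190),126),("match -x-y top",(217,92),126),("loose +x+y top",(390,100),130),("board y+ edge",(518,160),15),("board y+ edge2",(400,355),15)]:
    print(n,np.round(at_z(s,np.array(u)/6+[180,170],h)[:2],1))
# predicted pixels of the loose half at current pose and matching half y=-46.8
for p in [(540.6,-16.6,20),(494.6,-16.6,20),(569,-15.8,16),(569,-15.8,126)]: print(p,np.round((proj(s,p)-[180,170])*6,0))
```

```text
loose +x+y bottom [539.9 -16.4]
loose -x+y bottom [493.9 -18.5]
match -x+y bottom [577.1 -15.4]
match -x+y top [568.8 -14.9]
match +x+y top [616.6 -14.1]
match -x-y top [571.4 -77.1]
loose +x+y top [554.6  -6.1]
board y+ edge [431.4  11.3]
board y+ edge2 [581.1   9.4]
(540.6, -16.6, 20) [380. 275.]
(494.6, -16.6, 20) [417. 215.]
(569, -15.8, 16) [357. 321.]
(569, -15.8, 126) [355. 122.]
```

Run:
```python
from w import *
z=np.load("pics/c2.npz");c=dict(K=z["wristK"],extrinsics=z["wristextrinsics"],fish=True)
I=cv2.GaussianBlur(cv2.imread("pics/wrist2.png"),(3,3),0).astype(float)[:,:,0]
def fit(c,I,A,B,h,w=6):
    A,B=np.array(A,float),np.array(B,float);t=(B-A)/np.linalg.norm(B-A);n=np.array([-t[1],t[0]]);P=[]
    for f in np.linspace(.08,.92,40):
        s=np.arange(-w,w+.01,.25);q=(A+(B-A)*f)[:,None]+n[:,None]*s
        v=cv2.remap(I.astype(np.float32),q[0][None].astype(np.float32),q[1][None].astype(np.float32),1)[0]
        P.append(at_z(c,q[:,4+np.argmax(abs(np.gradient(v))[4:-4])],h)[:2])
    l=cv2.fitLine(np.array(P,np.float32),cv2.DIST_HUBER,0,.01,.01).ravel();P=np.array(P)
    e=abs((P-l[2:])@[-l[1],l[0]]);print(round(np.degrees(np.arctan2(l[1],l[0])),2),np.round(l[2:],1),"res",np.round(np.median(e),2))
k=1.5625;d=lambda *u:(u[0]/k,u[1]/k)
fit(c,I,d(702,176),d(690,285),15);fit(c,I,d(598,160),d(588,300),15);fit(c,I,d(598,160),d(702,176),15)
z=np.load("pics/scene4.npz");s=dict(K=z["K"],extrinsics=z["extrinsics"]);J=cv2.GaussianBlur(cv2.imread("pics/scene4.png"),(3,3),0).astype(float)[:,:,0]
g=lambda *u:(u[0]/6+180,u[1]/6+170)
fit(s,J,g(518,160),g(310,535),15,4);fit(s,J,g(357,122),g(312,190),126,3)
```

```text
0.46 [475.2  13. ] res 0.39
0.19 [ 497.1 -105.8] res 0.36
-89.77 [430.  -46.6] res 0.32
0.22 [570.9  13.6] res 0.5
-1.93 [591.9 -17.5] res 0.5
```

Emit:
jog_arm(
  moves=[
    [1, [5, 1, -3], [0, 0, 0]],
    [1, [2, 0, -1.5], [0, 0, 0]],
    [1, [0, 0, -1], [0, 0, 0]],
    [1, [0, 0, 0], [0, 0, 0]],
  ],
)

```text
time: 14.0
ee_pos: [527.4, -46.8, 73.0]
tool_rot: [-0.5, 0.504, -0.496, -0.5]
contact_force: [-0.0, 0.4, -6.0]
gripper_width: 61.9
```

Emit:
jog_arm(
  moves=[
    [1, [0, 0.5, -1], [0, 0, 0]],
    [1, [0, 0, -1], [0, 0, 0]],
    [1, [0, 0, -0.5], [0, 0, 0]],
  ],
)

```text
time: 14.25
ee_pos: [527.8, -46.3, 71.1]
tool_rot: [-0.5, 0.504, -0.496, -0.5]
contact_force: [-3.3, -0.6, 9.2]
gripper_width: 62.1
```

Emit:
jog_arm(
  moves=[
    [1, [0, 0, 1.3], [0, 0, 0]],
    [1, [5, 0, 0.2], [0, 0, 0]],
    [1, [5, 0, 0], [0, 0, 0]],
    [1, [0, 0, 0], [0, 0, 0]],
  ],
)

```text
time: 14.58
ee_pos: [538.6, -46.4, 72.8]
tool_rot: [-0.5, 0.504, -0.496, -0.5]
contact_force: [-0.0, 0.1, -5.4]
gripper_width: 62.1
```

Run:
```python
from w import *
st()
```

```text
t 14.58 pos [538.6 -46.4  72.8] toolx [ 0.008  0.    -1.   ] jaw yaw 90.41 F [-0.   0.1 -5.4] w 62.1
```

Emit:
jog_arm(
  moves=[
    [1, [2, 0, 0], [0, 0.4, 0]],
    [1, [1.5, 0, 0], [0, 0, 0]],
    [1, [1, 0, 0], [0, 0, 0]],
    [1, [1, 0, 0], [0, 0, 0]],
  ],
)

```text
time: 14.92
ee_pos: [544.8, -46.3, 72.1]
tool_rot: [0.498, -0.502, 0.498, 0.502]
contact_force: [-0.3, 0.3, -5.6]
gripper_width: 62.2
```

Emit:
jog_arm(
  moves=[
    [1, [1, 0, 0.2], [0, 0, 0]],
    [1, [1, 0, 0], [0, 0, 0]],
    [1, [1, 0, 0], [0, 0, 0]],
  ],
)

```text
time: 15.17
ee_pos: [547.8, -46.3, 72.1]
tool_rot: [0.498, -0.501, 0.498, 0.502]
contact_force: [-0.8, 0.6, -5.1]
gripper_width: 61.8
```

Emit:
jog_arm(
  moves=[
    [1, [1, 0, 0], [0, 0, 0]],
    [1, [1, 0, 0], [0, 0, 0]],
  ],
)

```text
time: 15.33
ee_pos: [549.4, -46.3, 72.0]
tool_rot: [0.498, -0.501, 0.499, 0.502]
contact_force: [-0.9, -0.3, -4.7]
gripper_width: 61.6
```

Run:
```python
from w import *
st();print(np.round(r.sense()["torque"],2))
c=cam("scene");cv2.imwrite("pics/scene5.png",c["color"]);np.savez("pics/scene5.npz",K=c["K"],extrinsics=c["extrinsics"])
cv2.imwrite("pics/m5.png",cv2.resize(c["color"][170:260,180:280],(600,540),interpolation=cv2.INTER_CUBIC))
```

```text
t 15.33 pos [549.4 -46.3  72. ] toolx [-0.002  0.001 -1.   ] jaw yaw 90.41 F [-0.9 -0.3 -4.7] w 61.6
[-0.01  0.15 -0.08]
```

View pics/m5.png

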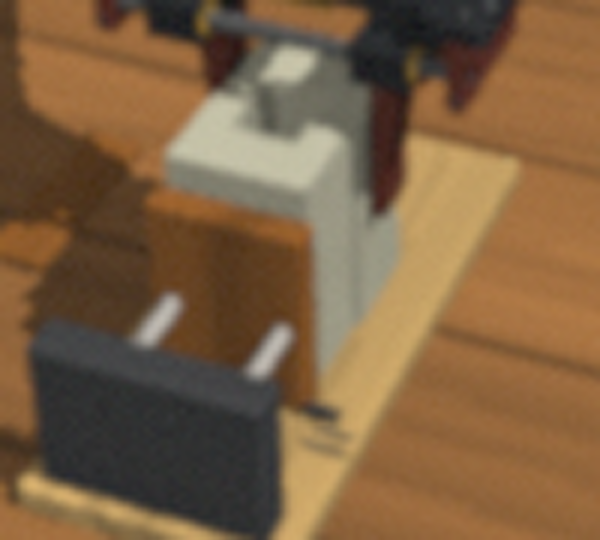

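The halves are almost touching. Their bottom side edges run in one line, from (350,335) to (398,250), so they look flush. I'll keep closing in.

Emit:
jog_arm(
  moves=[
    [1, [1, 0, 0], [0, 0, 0]],
    [1, [1, 0, 0], [0, 0, 0]],
  ],
)

```text
time: 15.55
ee_pos: [550.6, -46.2, 71.8]
tool_rot: [0.498, -0.501, 0.499, 0.503]
contact_force: [-1.0, -0.7, -3.8]
gripper_width: 61.7
```

Emit:
jog_arm(
  moves=[
    [1, [1, 0, 0], [0, 0, 0]],
    [1, [1, 0, 0], [0, 0, 0]],
  ],
)

```text
time: 15.72
ee_pos: [551.7, -46.2, 71.6]
tool_rot: [0.497, -0.5, 0.5, 0.503]
contact_force: [-2.9, -0.2, -3.8]
gripper_width: 62.0
```

Emit:
jog_arm(
  moves=[
    [1, [1, 0, 0], [0, 0, 0]],
    [1, [1, 0, 0], [0, 0, 0]],
  ],
)

```text
time: 15.88
ee_pos: [552.7, -46.2, 71.4]
tool_rot: [0.497, -0.499, 0.5, 0.504]
contact_force: [-6.6, -0.7, 0.3]
gripper_width: 62.0
```

Run:
```python
from w import *
st();print(np.round(r.sense()["torque"],2))
```

```text
t 15.88 pos [552.7 -46.2  71.4] toolx [-0.008  0.001 -1.   ] jaw yaw 90.38 F [-6.6 -0.7  0.3] w 62.0
[-0.06  0.77 -0.1 ]
```

Emit:
jog_arm(
  moves=[
    [1, [0, 0, 0.7], [0, -0.4, 0]],
    [1, [0.5, 0, 0.3], [0, 0, 0]],
    [1, [1.5, 0, 0.2], [0, 0, 0]],
  ],
)

```text
time: 16.13
ee_pos: [553.2, -46.1, 71.9]
tool_rot: [0.498, -0.5, 0.499, 0.503]
contact_force: [-6.1, -0.6, -5.9]
gripper_width: 61.8
```

Run:
```python
from w import *
st();print(np.round(r.sense()["torque"],2))
```

```text
t 16.13 pos [553.2 -46.1  71.9] toolx [-0.004  0.002 -1.   ] jaw yaw 90.36 F [-6.1 -0.6 -5.9] w 61.8
[-0.03  0.65 -0.14]
```

```bash
cat > sl.py <<'E'
from w import *
def slide():
    z=np.load("pics/scene4.npz");c0=dict(K=z["K"],extrinsics=z["extrinsics"])
    a=cv2.imread("pics/scene4.png");c=cam("scene");b=c["color"]
    x0,y0,x1,y1=206,186,233,233   # matching half top rear + plate
    T=cv2.cvtColor(a,6)[y0:y1,x0:x1].astype(np.float32);I=cv2.cvtColor(b,6).astype(np.float32)
    m=np.zeros_like(T,np.uint8);
    poly=np.array([[168,158],[310,190],[357,125],[350,330],[318,385],[312,225],[160,188]])/6+[180-x0,170-y0]
    cv2.fillPoly(m,[poly.astype(np.int32)],255)
    up=8;best=None
    W0=np.array([[1,0,x0],[0,1,y0]],np.float32)
    cc,W=cv2.findTransformECC(T,I,W0,cv2.MOTION_TRANSLATION,(3,200,1e-5),m,3)
    d=W[:,2]-[x0,y0]
    g=(proj(c,(602,-46,100))-proj(c,(592,-46,100)))/10
    print("ecc",round(cc,3),"shift px",np.round(d,2),"per mm",np.round(g,3),"slide mm",round(float(d@g/(g@g)),2))
    return c
E
python3 - <<'E'
from sl import *
c=slide();cv2.imwrite("pics/scene6.png",c["color"])
st()
# control: scene5
r0=r.read_camera
def f(n): 
    d=r0(n); d["color"]=cv2.imread("pics/scene5.png"); return d
import h
class D: pass
import sl
o=sl.cam
sl.cam=lambda n:(lambda c:(c.update(color=cv2.imread("pics/scene5.png")),c)[1])(o(n))
slide()
E
```

```text
Traceback (most recent call last):
  File "sl.py", line 12, in slide
    cc,W=cv2.findTransformECC(T,I,W0,cv2.MOTION_TRANSLATION,(3,200,1e-5),m,3)
         ~~~~~~~~~~~~~~~~~~~~^^^^^^^^^^^^^^^^^^^^^^^^^^^^^^^^^^^^^^^^^^^^^^^^
cv2.error: OpenCV(4.12.0) /io/opencv/modules/core/src/arithm.cpp:662: error: (-209:Sizes of input arguments do not match) The operation is neither 'array op array' (where arrays have the same size and the same number of channels), nor 'array op scalar', nor 'scalar op array' in function 'arithm_op'
```

```bash
python3 - <<'E'
s=open('sl.py').read()
s=s.replace("def slide():","def slide(pic=None):").replace("b=c[\"color\"]","b=c['color'] if pic is None else cv2.imread(pic)")
s=s.replace("[y0:y1,x0:x1].astype","[y0:y1,x0:x1].astype",1).replace("I=cv2.cvtColor(b,6).astype","I=cv2.cvtColor(b,6)[y0:y1,x0:x1].astype").replace("[[1,0,x0],[0,1,y0]]","[[1,0,0],[0,1,0]]").replace("W[:,2]-[x0,y0]","W[:,2]")
open('sl.py','w').write(s)
E
python3 - <<'E'
from sl import *
c=slide();cv2.imwrite("pics/scene6.png",c["color"]);st()
slide("pics/scene5.png");slide("pics/scene3.png")
cv2.imwrite("pics/m6.png",cv2.resize(c["color"][170:260,180:280],(600,540),interpolation=cv2.INTER_CUBIC))
E
```

```text
Traceback (most recent call last):
  File "sl.py", line 12, in slide
    cc,W=cv2.findTransformECC(T,I,W0,cv2.MOTION_TRANSLATION,(3,200,1e-5),m,3)
         ~~~~~~~~~~~~~~~~~~~~^^^^^^^^^^^^^^^^^^^^^^^^^^^^^^^^^^^^^^^^^^^^^^^^
cv2.error: OpenCV(4.12.0) /io/opencv/modules/video/src/ecc.cpp:589: error: (-7:Iterations do not converge) The algorithm stopped before its convergence. The correlation is going to be minimized. Images may be uncorrelated or non-overlapped in function 'findTransformECC'
```

```bash
cat > sl.py <<'E'
from w import *
def slide(pic=None):
    a=cv2.imread("pics/scene4.png");c=cam("scene");b=c["color"] if pic is None else cv2.imread(pic)
    g=(proj(c,(602,-46,100))-proj(c,(592,-46,100)))/10
    # region of interest: matching half rear top, plate; strongest edges, away from loose half and bracket
    poly=(np.array([[165,145],[312,190],[352,140],[345,320],[318,395],[295,300],[200,280],[150,235],[155,190]])/6+[180,170])
    m=np.zeros(a.shape[:2],np.uint8);cv2.fillPoly(m,[poly.astype(np.int32)],1);ys,xs=np.nonzero(m)
    A=a[ys,xs].astype(np.float32);B=b.astype(np.float32);S=np.arange(-4,24.1,.25);C=[]
    for s in S:
        v=cv2.remap(B,(xs+g[0]*s).astype(np.float32)[None],(ys+g[1]*s).astype(np.float32)[None],2)[0]
        e=v-A;C.append(np.median(np.abs(e-np.median(e,0)),0).sum()*0+np.mean(np.minimum(abs(e-np.median(e,0)),40)))
    i=int(np.argmin(C));print("px/mm",np.round(g,2),"slide mm",S[i],"cost",round(C[i],2),"near",np.round(C[max(0,i-8):i+9:4],2))
    return c
E
python3 - <<'E'
from sl import *
c=slide();cv2.imwrite("pics/scene6.png",c["color"]);st()
slide("pics/scene5.png");slide("pics/scene3.png");slide("pics/scene4.png")
cv2.imwrite("pics/m6.png",cv2.resize(c["color"][170:260,180:280],(600,540),interpolation=cv2.INTER_CUBIC))
E
```

```text
px/mm [-0.17  0.23] slide mm 6.0 cost 2.52 near [4.72 3.18 2.52 3.26 4.38]
t 16.28 pos [553.6 -46.1  71.9] toolx [-0.004  0.001 -1.   ] jaw yaw 90.37 F [-4.6 -0.8 -5.6] w 62.1
px/mm [-0.17  0.23] slide mm 1.75 cost 2.53 near [4.63 2.98 2.53 3.15 4.25]
px/mm [-0.17  0.23] slide mm 0.0 cost 2.47 near [4.98 3.62 2.47 3.46 4.65]
px/mm [-0.17  0.23] slide mm 0.0 cost 0.0 near [3.97 2.2  0.   2.18 3.89]
```

View pics/m6.png

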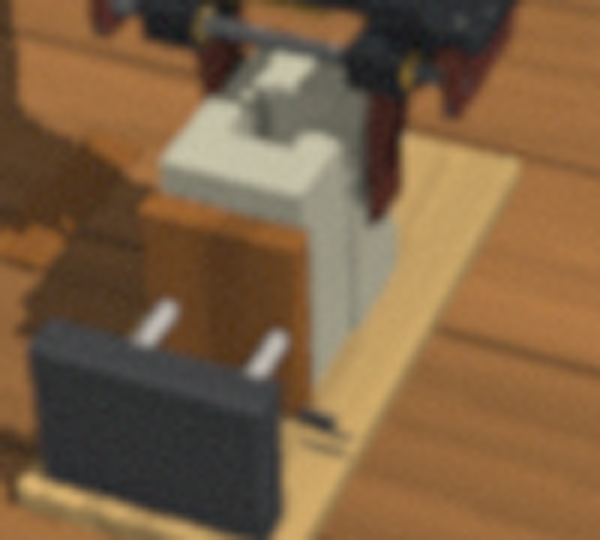

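The visual slide estimate is 6.0 mm and Fx is −4.6 N, which agree. The picture shows the pointer (325,420) just at the first strip and the halves flush and closed. About 6 mm to go.

Emit:
jog_arm(
  moves=[
    [1, [1.5, 0, 0.2], [0, -0.2, 0]],
    [1, [1.5, 0, 0.2], [0, 0, 0]],
    [1, [1.5, 0, 0.2], [0, 0, 0]],
    [1, [1, 0, 0.2], [0, -0.1, 0]],
  ],
)

```text
time: 16.77
ee_pos: [556.4, -46.0, 71.9]
tool_rot: [0.498, -0.5, 0.499, 0.503]
contact_force: [-7.2, -0.3, -4.1]
gripper_width: 62.1
```

Run:
```python
from sl import *
slide();st();print(np.round(r.sense()["torque"],2))
```

```text
px/mm [-0.17  0.23] slide mm 9.0 cost 2.57 near [4.51 3.34 2.57 3.23 4.5 ]
t 16.82 pos [556.3 -46.   71.9] toolx [-0.004  0.002 -1.   ] jaw yaw 90.35 F [-6.7 -0.1 -5.5] w 61.8
[-0.13  0.83 -0.16]
```

Emit:
jog_arm(
  moves=[
    [1, [1.5, 0, 0.2], [0, -0.2, 0]],
    [1, [1.5, 0, 0.1], [0, 0, 0]],
    [1, [1.5, 0, 0.1], [0, -0.1, 0]],
    [1, [1, 0, 0], [0, 0, 0]],
  ],
)

```text
time: 17.15
ee_pos: [557.8, -46.0, 71.9]
tool_rot: [0.498, -0.499, 0.5, 0.504]
contact_force: [-9.3, -0.1, -2.2]
gripper_width: 61.6
```

Run:
```python
from sl import *
slide();st();print(np.round(r.sense()["torque"],2))
```

```text
px/mm [-0.17  0.23] slide mm 10.5 cost 2.66 near [4.59 3.3  2.66 3.24 4.61]
t 17.2 pos [557.9 -46.   71.9] toolx [-0.007  0.002 -1.   ] jaw yaw 90.31 F [-7.9 -1.6 -2.2] w 61.9
[-0.09  0.94 -0.21]
```

Emit:
jog_arm(
  moves=[
    [1, [1, 0, 0.1], [0, -0.5, 0]],
    [1, [1.5, 0, 0], [0, -0.1, 0]],
    [1, [1.2, 0, 0], [0, -0.1, 0]],
  ],
)

```text
time: 17.45
ee_pos: [558.2, -45.9, 71.6]
tool_rot: [0.499, -0.5, 0.498, 0.502]
contact_force: [-7.6, 0.8, -0.8]
gripper_width: 62.2
```

Run:
```python
from sl import *
slide();st();print(np.round(r.sense()["torque"],2))
```

```text
px/mm [-0.17  0.23] slide mm 10.75 cost 2.6 near [4.26 3.11 2.6  3.37 4.85]
t 17.5 pos [558.2 -45.9  71.6] toolx [-0.001  0.003 -1.   ] jaw yaw 90.28 F [-7.6 -0.2 -2.4] w 62.0
[-0.17  1.02 -0.18]
```

Emit:
jog_arm(
  moves=[
    [1, [2.2, 0, 0.1], [0, 0, 0]],
    [1, [2.2, 0, 0], [0, 0, 0]],
    [1, [1.8, 0, 0], [0, -0.1, 0]],
  ],
)

```text
time: 17.75
ee_pos: [560.1, -45.9, 71.5]
tool_rot: [0.498, -0.498, 0.5, 0.504]
contact_force: [-10.2, -0.5, -0.0]
gripper_width: 61.8
```

Run:
```python
from sl import *
slide();st();print(np.round(r.sense()["torque"],2))
```

```text
px/mm [-0.17  0.23] slide mm 12.75 cost 2.72 near [4.94 3.6  2.72 3.19 4.24]
t 17.8 pos [560.2 -45.8  71.5] toolx [-0.007  0.003 -1.   ] jaw yaw 90.26 F [-10.3  -0.8  -1.2] w 62.2
[-0.14  1.16 -0.14]
```

Emit:
jog_arm(
  moves=[
    [1, [1.3, 0, -0.4], [0, -0.5, 0]],
  ],
)

```text
time: 17.88
ee_pos: [560.2, -45.8, 71.3]
tool_rot: [0.499, -0.5, 0.498, 0.502]
contact_force: [-11.7, -0.9, 8.0]
gripper_width: 61.6
```

Run:
```python
from sl import *
for _ in range(3): c=slide();st()
cv2.imwrite("pics/m7.png",cv2.resize(c["color"][170:260,180:280],(600,540),interpolation=cv2.INTER_CUBIC))
```

```text
px/mm [-0.17  0.23] slide mm 12.75 cost 2.67 near [4.71 3.41 2.67 3.37 4.45]
t 17.93 pos [560.1 -45.8  71.3] toolx [-0.001  0.003 -1.   ] jaw yaw 90.26 F [-10.   -0.5   0. ] w 61.5
px/mm [-0.17  0.23] slide mm 12.75 cost 2.61 near [4.37 3.18 2.61 3.55 4.69]
t 17.98 pos [560.1 -45.8  71.3] toolx [-0.001  0.003 -1.   ] jaw yaw 90.26 F [-9.7  0.4  0.8] w 61.8
px/mm [-0.17  0.23] slide mm 12.5 cost 2.63 near [4.69 3.42 2.63 3.32 4.43]
t 18.03 pos [560.1 -45.8  71.3] toolx [-0.001  0.003 -1.   ] jaw yaw 90.26 F [-10.1  -0.9   1.3] w 61.4
```

View pics/m7.png

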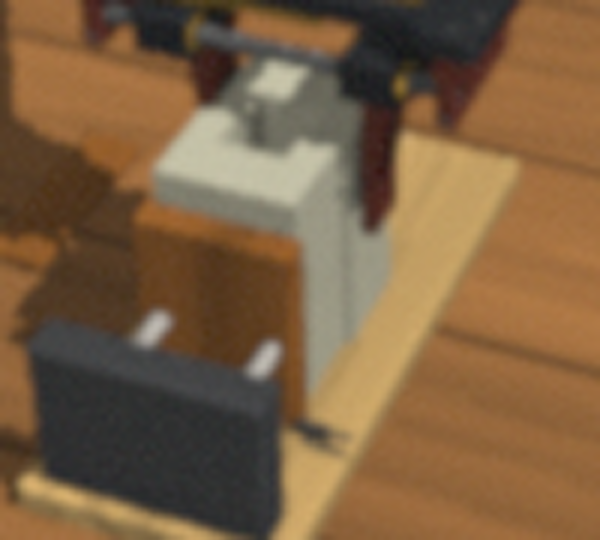

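The pointer is between the strips, the halves are flush and closed, and the push holds at about 10 N. I'm handing in now.

```bash
python3 -c "
from sl import *
print(r.job_done());st()"
```

```text
the job is handed in; nothing more can be done
None
the job is handed in; nothing more can be done
```

The job is handed in with the arm still holding the push. No verdict was reported, and the last reading is from just before hand-in at 18.0 s, well under the 72 s limit.

- **Keys:** I pressed round, square and bar in that order. Each went down until the fingers stopped at 51–52 mm, which is full travel, at 16–30 N. I judged this from height and force.
- **Mould half:** I gripped the taller half at 40 N and stood it on the board. It was closed against the matching half and pushed back.
- **Slide:** Three camera estimates gave 12.5–12.75 mm of travel, and the pointer shows between the two strips. The push held steady at 9.7–10.1 N.
- **Fit:** The tool was upright. The last picture shows the sides flush and the seam closed. The force reading says the half is resting on the board with about 6 N.
- **Disagreements:** The networks' seam and jig positions were several millimetres apart between cameras, so I used fitted board and block edges instead. Jig angle estimates ranged from about −0.2° to 1.7° until a line fit gave 0.3°. One fit, on the top edge of the matching half, gave −1.9° and I set it aside. The force reading wavers by about 1 N.
- **Other things:** No other contact showed in the force readings or pictures, but I did not measure the bystanders again at the end.

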